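# Close the sweets carousel for the night

### The arm

A 7-joint arm with a two-finger parallel gripper is mounted at the origin on the work surface. World frame = base frame: x ahead of the robot, y to its left, z up, the work surface at z = 0. Lengths are in m, angles in rad, forces in N, time in s.
With the tool pointing down it reaches from about 0.4 to 0.85 m from the base axis. Payload 10.4 kg.
Tool frame: the origin (TCP) lies between the finger pads; the fingertips stand 8 mm ahead of it and the grasp point (between the pads) lies 11 mm behind it; z points along the fingers, y is the direction in which the jaws open and shut (so a half turn about z gives the same grasp; the last joint's range is limited). The gripper opens to 85 mm and grips with 20 to 120 N. Pads are 22 mm wide; open, the fingers measure 114 mm over their backs; the gripper's body (76 mm by 85 mm) begins 54 mm behind the grasp point. The pads swing forward as they close: fully open they stand 13 mm farther back than shut.
Start: joints at [1.125, 0.332, -0.065, 1.46, 0.022, 1.35, -0.088], TCP at [0.256, -0.57, 0.239] pointing down, gripper open.
Joint ranges: [-2.6, 2.6], [-0.5, 2.12], [-1.47, 1.34], [0.16, 2.42], [-1.27, 4.41], [0.06, 2.06], [-2.6, 2.6]. Speed limits (rad/s): [2.22, 2.22, 2.79, 2.79, 3.14, 3.14, 3.14].

### API

Orientations are given as a unit quaternion [x, y, z, w].
In Python, from workcell import manip, camera, camera_params, trace, place_of gives the robot as it stands. The module is installed in compiled form; this text tells all that it offers.
- The arm moves only by the tool move_arm, never from a script. Its argument "steps" is a list of rows, each an object with "offset": the shift along the tool's x, y, z scaled (see below), a list of three; "delta_rot": the turn, a rotation vector about the tool's x, y, z scaled (see below), a list of three. In form: [{"offset": [dx, dy, dz], "delta_rot": [wx, wy, wz]}, ...]. A call has 1 to 20 rows; each row is the pose to reach, as a shift and turn from the pose commanded when the call began, along the tool's axes at that moment; what a row does not reach only later rows make up. The controller multiplies each number of a shift by 0.15 m and each number of a turn by 90 degrees. A row lasts 1/12 s, in which the tool goes at most 41.7 mm and 7.16 degrees, less where a joint would pass 70% of its speed; a pose out of reach is approached as far as the arm can. A call with a number of a shift or a turn outside -1 to 1 is refused whole. A call with a gripper value outside its range is refused whole. "hand" is the gripper's target within -1 to 1 (fully open at 1, half-way at 0, shut at -1), set as the call begins (left out, the last holds). The fingers move at their own pace and stop on an object; "squeeze" is the grip in N (left out, the last holds). Time passes only in rows, so rows that repeat a pose let the fingers close. It gives the time, the measured TCP pose, the force and the opening at its end, in the units of the state.
- manip.get_obs(): the state, without advancing time (a new reading comes with each control period).
- camera(name): name is "scene" or "top" or "wrist"; returns the picture (420x560x3 uint8, red, green, blue); there is no depth.
- camera_params(name): a dict with "fovy" (degrees; the focal length in pixels is half the picture's height over the tangent of half this angle, whatever the lens; pixels are square), "cx", "cy" (the principal point, pixels), "world_from_camera" (4x4, takes a point from camera to world coordinates). Camera axes: x right, y down, z forward; pixel columns grow to the right and rows downward; lengths in m; the calibration is good to about 2 mm. A picture is of the moment at which its call begins: read the wrist's pose just before it. camera_params takes no time and is no camera call; for the wrist camera it gives the pose at the moment of the call.
- manip.hand_in(): hands the job in, once; it reports no verdict.
Trained networks look in the newest picture that a camera, given by its name, has taken for a name from the list of things; names that differ only in an ending like _2 or _b are one class to them, and where a whole thing is asked for, a point or a joint stands for the part that bears it (a point fixed in the world has none). Each returns a list of dicts, best first, with "p" (0 to 1); they miss things now and then, are a little off and sometimes report something else, mostly with a low value. They report only what shows in the picture. A call takes as long as a camera call. They do not tell look-alikes from the thing itself.
- trace(camera, label): "mask" (420x560 bool, what is visible of it) and "extent" ([left, top, right, bottom] in pixels, round what is visible of it).
- place_of(camera, label): "uv" ([column, row] in pixels: a listed point, or the origin of a listed thing).
The state is a dict: "clock": time; "joint_pos": joint angles; "joint_velocities": joint speeds; "tau": joint torques, N m; "position": TCP position; "ee_rot": TCP orientation; "ft_force": force on the tool from outside, world axes, zero at the start; "torque": the same for the moment, N m; "grip_width": opening from 0.0 (shut) to 1.0 (fully open).
Only numpy, scipy, OpenCV 4.12 (cv2) and the standard library are available. Lean on these libraries where they do the work, as an engineer would, in place of code of your own. Each camera call takes 0.05 s, during which the arm holds its last target.

### The job

Close up the sweets case: turn the round tray (the lugs on its edge can be nudged through the case's open front) until one of the two gaps in the tray's rim faces the arrow mark squarely, and only then swing the lid down until it is fully shut with its tab dropped into that gap. Keep the tray flat on its spindle and leave the other goods on the counter where they stand.

Things in the scene. Friction and masses are not known exactly. Their poses are not given: they have to be found in the camera images.
- case: Pale wooden sweets case, 214 mm deep (x -100 to 114), 224 wide (y), fixed; place and yaw vary. Origin: under the tray centre, at counter height; z up; -x is its open front, which looks to the robot's right (roughly world -y). Base plate 12 thick. Side cheeks: inner faces y = +-104, x -88 to 114, top z 130; ledges 8 wide on them, z 65 to 72. Rear wall x 104 to 114, z 12 to 67. Open above.
- price_board (a point): Middle of the board across the front, case frame (-83, 0, 121) mm: 6 thick (x -86 to -80), cheek to cheek, z 100 to 142. Below it the front is open from z 12 to 100. It hangs over the near edge of the tray, so lugs there are reached with the tool leaning 30 to 45 degrees, gripper out in front, fingertips pointing in (case +x) and down.
- mark (a point): Tip of the dark arrow mark on the base plate, in the middle of the open front: case frame (-92.5, 0, 12) mm.
- tray: Round white tray of sweets, about 0.55 kg, loose on a spindle (40 mm across, 10 high) amid the case base; it turns about z against friction and stays where left. Origin: centre of underside, 12 mm above the counter. Disc radius 74, floor z 19; rim radius 67 to 74, top z 44, with two opposite gaps, on the tray's +x and -x, 39 mm wide at the narrowest. Right when its x axis lies along the case's, either way.
- lug (a point): Middle of one of six like radial lugs on the outside of the tray's edge, at 30, 90, 150, 210, 270 and 330 degrees from tray +x (this one: 30). Each: radius 72 to 98 mm, 12 wide, z 12 to 44 above the tray's origin. This point: radius 85, z 28.
- lid (a joint): Hinge angle of the lid in rad: 0 fully shut (level), growing as it opens upward to at most 1.7; it starts open, leaning over the rear of the tray. A stiff hinge: it stays where it is left and must be pushed all the way down (about 2 to 3 N near the middle). Lid plate 153 mm long from the hinge, 198 wide, 6 mm thick.
- hinge (a point): Middle of the lid's hinge at the rear of the case, case frame (80, 0, 72) mm; the turning axis is the case's y axis, 3 mm above this point, in the mid-plane of the lid plate.
- lid_edge (a point): Middle of the lid's free edge, 150 mm from the hinge axis, in the mid-plane of the plate. Below it (lid shut) hangs the tab: 24 mm wide, 6 mm thick, its end 35 mm below the mid-plane. On a tray that is not turned right the tab lands on the rim and the lid stays about 0.1 rad open.
- jar: Bystander: glass sweet jar, 72 mm across, 115 tall, beside the case on the side away from the robot (case -y). Origin: centre of underside.
- gift_box: Bystander: flat blue gift box 130 x 85 x 35 mm, beside the case on the side near the robot (case +y). Origin: centre of underside.
- tin: Bystander: tin, 68 mm across, 100 tall, behind the jar. Origin: centre of underside.
- scoop: Bystander: metal spoon, 180 mm long, lying on the counter to the right.
- price_tag: Bystander: price card on a small foot, 70 mm wide, 93 tall, to the left. Origin: centre of underside.
- bowl: Bystander: white bowl, 110 mm across, 50 tall, to the left. Origin: centre of underside.
There are look-alikes about, which are no part of the job. Of the things that look like the tray, the smallest one is meant.

How it is judged:
By the outcome, as a careful person would: the job done as asked, in the order asked, and still so for the second after the job is handed in, with the robot touching nothing.
It also fails if it takes over 72 s, if anything falls off the work surface, if the arm or the gripper's body presses on something with over 40 N, if the wrist force passes 120 N, or if a joint passes its speed limit or range.

## Working session

There is one attempt and no reset: what is moved stays moved. The work goes in short steps, Python scripts to look and compute and a tool call to move; the robot and the scene stay as the last step left them, time stands still between calls to the robot, and variables do not carry over. Pictures are saved under pics/ and viewed, and the job is handed in when it is done.

Besides the shell and the picture viewer there is one more tool, called after ">>>" as name(argument=value, ...) on one line, values as JSON. move_arm: Moves the arm, as the interface text tells. Its arguments: {"type":"object","properties":{"steps":{"type":"array"},"hand":{"type":"number"},"squeeze":{"type":"number"}},"required":["steps"]}

```bash
mkdir -p pics; cat > h.py <<'E'
import numpy as np,cv2
from workcell import manip,camera,camera_params,trace,place_of
from scipy.spatial.transform import Rotation as R
def cp(n):
    p=camera_params(n);f=210/np.tan(np.radians(p['fovy'])/2);return f,p['cx'],p['cy'],np.array(p['world_from_camera'])
def ray(n,uv,P=None):
    f,cx,cy,T=P or cp(n);d=T[:3,:3]@np.array([(uv[0]-cx)/f,(uv[1]-cy)/f,1]);return T[:3,3],d
def onz(n,uv,z,P=None):
    o,d=ray(n,uv,P);return o+d*(z-o[2])/d[2]
def proj(n,X,P=None):
    f,cx,cy,T=P or cp(n);c=(np.asarray(X)-T[:3,3])@T[:3,:3];return np.array([f*c[...,0]/c[...,2]+cx,f*c[...,1]/c[...,2]+cy]).T
def save(n,name):
    im=camera(n);cv2.imwrite('pics/'+name,im[:,:,::-1]);return im
E
python3 - <<'E'
from h import *
o=manip.get_obs();print({k:np.round(v,3) for k,v in o.items()})
for n in ['scene','top','wrist']:
    save(n,n+'0.png');f,cx,cy,T=cp(n);print(n,f,cx,cy,np.round(T,3).tolist())
    for l in ['tray','lug','mark','hinge','lid_edge','price_board','case']:
        print(n,l,[(round(r['p'],2),np.round(r['uv']).tolist()) for r in place_of(n,l)])
E
```

```text
{'clock': np.float64(0.0), 'joint_pos': array([ 1.125,  0.333, -0.065,  1.461,  0.022,  1.35 , -0.088]), 'joint_velocities': array([ 0.   , -0.002, -0.   ,  0.   ,  0.002,  0.   ,  0.001]), 'tau': array([-1.0000e-03, -6.2544e+01,  4.8000e-02, -3.9161e+01,  1.6000e-02,
        1.0000e-02, -0.0000e+00]), 'position': array([ 0.256, -0.57 ,  0.238]), 'ee_rot': array([ 0.978,  0.21 , -0.   , -0.001]), 'ft_force': array([-0.222,  0.008,  0.023]), 'torque': array([-0.007, -0.012, -0.035]), 'grip_width': np.float64(0.997)}
scene 521.9617533666244 281.663291549128 208.8473811298329 [[0.11, 0.803, -0.585, 1.463], [0.994, -0.096, 0.055, -0.093], [-0.012, -0.588, -0.809, 1.491], [0.0, 0.0, 0.0, 1.0]]
scene tray [(0.86, [216.0, 194.0]), (0.81, [356.0, 156.0]), (0.75, [286.0, 245.0]), (0.21, [256.0, 244.0])]
scene lug [(0.94, [282.0, 220.0]), (0.74, [238.0, 177.0]), (0.7, [350.0, 127.0])]
scene mark [(0.57, [257.0, 245.0])]
scene hinge [(0.64, [312.0, 234.0])]
scene lid_edge []
scene price_board [(0.85, [260.0, 227.0])]
scene case [(0.68, [285.0, 247.0])]
top 454.00881714143304 276.303540294185 207.10650915729963 [[0.029, -0.984, 0.177, 0.278], [-0.999, -0.035, -0.031, 0.036], [0.036, -0.176, -0.984, 1.221], [0.0, 0.0, 0.0, 1.0]]
top tray [(0.94, [361.0, 291.0]), (0.93, [274.0, 192.0]), (0.75, [149.0, 328.0]), (0.63, [242.0, 128.0])]
top lug [(0.91, [145.0, 376.0]), (0.65, [282.0, 222.0]), (0.59, [322.0, 304.0])]
top mark [(0.9, [310.0, 193.0]), (0.43, [276.0, 192.0])]
top hinge [(0.83, [248.0, 184.0])]
top lid_edge [(0.65, [257.0, 169.0])]
top price_board [(0.92, [310.0, 187.0])]
top case []
wrist 373.0431627314902 279.0731723756324 207.47583988320378 [[0.411, -0.865, -0.287, 0.331], [-0.912, -0.39, -0.13, -0.537], [0.0, 0.315, -0.949, 0.374], [0.0, 0.0, 0.0, 1.0]]
wrist tray []
wrist lug []
wrist mark []
wrist hinge []
wrist lid_edge []
wrist price_board []
wrist case []
```

View pics/scene0.png

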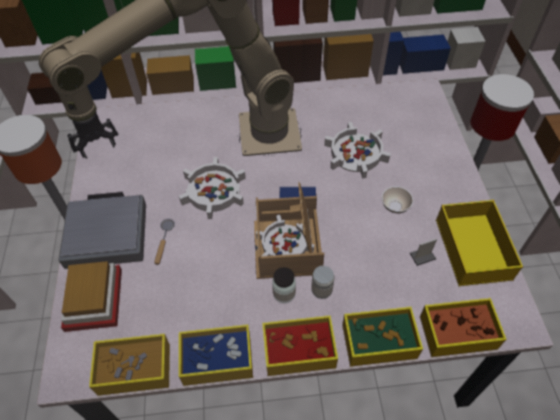

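View pics/top0.png

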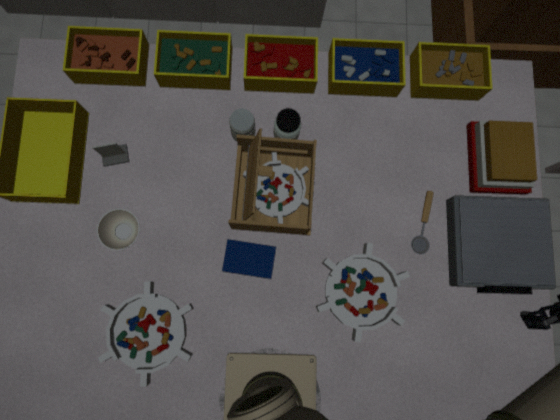

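View pics/wrist0.png

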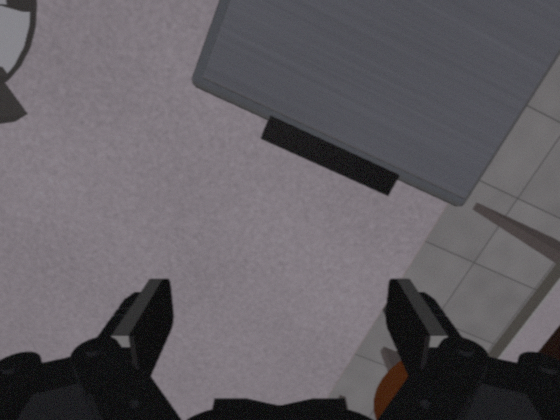

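```bash
python3 - <<'E'
from h import *
im=cv2.imread('pics/top0.png');cv2.imwrite('pics/topc.png',cv2.resize(im[120:245,220:330],None,fx=5,fy=5,interpolation=cv2.INTER_CUBIC)[:600])
im=cv2.imread('pics/scene0.png');cv2.imwrite('pics/scenec.png',cv2.resize(im[180:290,240:340],None,fx=5,fy=5,interpolation=cv2.INTER_CUBIC))
for l,z in [('mark',.012),('hinge',.072),('price_board',.121)]:
    camera('top')
    r=place_of('top',l)
    for q in r: print(l,q['p'],np.round(onz('top',q['uv'],z),4))
    camera('scene')
    r=place_of('scene',l)
    for q in r: print('sc',l,q['p'],np.round(onz('scene',q['uv'],z),4))
E
```

```text
mark 0.84 [ 0.5342 -0.0871  0.012 ]
sc mark 0.88 [ 0.5205 -0.0998  0.012 ]
hinge 0.76 [0.5357 0.0794 0.072 ]
sc hinge 0.66 [0.545  0.0906 0.072 ]
sc hinge 0.55 [ 0.5692 -0.0881  0.072 ]
price_board 0.87 [ 0.5336 -0.0781  0.121 ]
sc price_board 0.84 [ 0.5289 -0.0836  0.121 ]
```

View pics/topc.png

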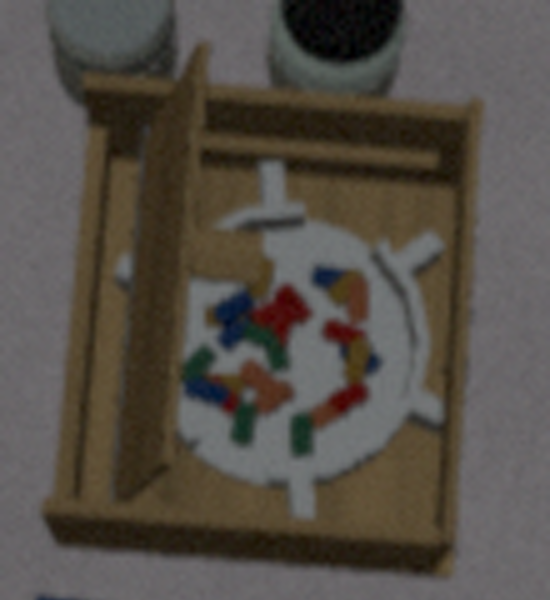

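View pics/scenec.png

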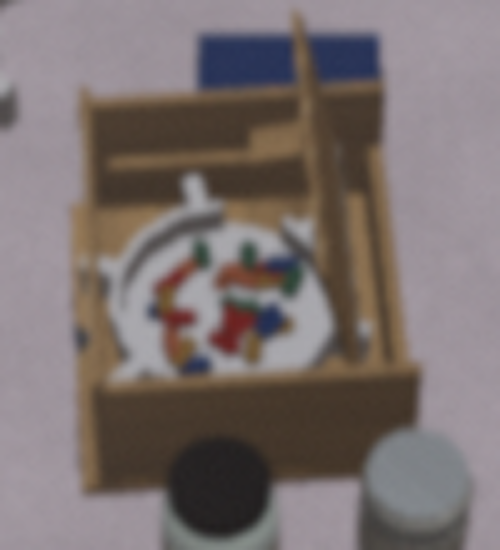

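```bash
cat > fit.py <<'E'
from h import *
from scipy.optimize import least_squares
def C2W(c,P): # c=(x,y,yaw)
    P=np.atleast_2d(P);co,s=np.cos(c[2]),np.sin(c[2]);return np.c_[c[0]+co*P[:,0]-s*P[:,1],c[1]+s*P[:,0]+co*P[:,1],P[:,2]]
def draw(n,im,c,th,lid,off,sc):
    Pm=cp(n)
    def L(pts,col,cl=True):
        q=(proj(n,C2W(c,np.array(pts,float)/1000),Pm)-off)*sc
        cv2.polylines(im,[np.round(q).astype(int)],cl,col,1,cv2.LINE_AA)
    for s in(-1,1):
        L([(-88,s*104,130),(114,s*104,130),(114,s*112,130),(-88,s*112,130)],(0,255,0))
    L([(-100,-112,12),(-100,112,12)],(0,255,0));L([(-86,-104,142),(-86,104,142),(-80,104,142),(-80,-104,142)],(255,255,0))
    a=np.radians(np.arange(16,165,4))
    for k in(0,np.pi): L([(74*np.cos(t+th+k),74*np.sin(t+th+k),56) for t in a],(0,0,255),False)
    for k in range(6):
        t=th+np.radians(30+60*k);u=np.array([np.cos(t),np.sin(t)]);v=np.array([-u[1],u[0]])
        L([(*(u*r+v*w),56) for r,w in((74,-6),(98,-6),(98,6),(74,6))],(255,0,255))
    L([(80-s*np.cos(lid)+3*np.sin(lid),y,75+s*np.sin(lid)+3*np.cos(lid)) for s,y in((0,-99),(153,-99),(153,99),(0,99))],(0,255,255))
E
python3 - <<'E'
from fit import *
M=np.array([(114,-112,130),(-88,-112,130),(114,112,130),(-88,112,130)])/1000.
uv=np.array([(85,73),(481,99),(45,515),(455,545)])/5+[220,120]
f=lambda c:(proj('top',C2W(c,M))-uv).ravel()
r=least_squares(f,[.535,0,np.pi/2]);c=r.x;print(c,np.degrees(c[2]),r.fun.round(2))
# lug tops in crop -> case frame angle
cen=C2W(c,[[0,0,0]])[0]
for p in[(273,165),(438,240),(440,410),(303,512)]:
    w=onz('top',np.array(p)/5+[220,120],.056);d=w[:2]-cen[:2];print(np.hypot(*d),np.degrees(np.arctan2(d[1],d[0])-c[2]))
np.save('c.npy',c)
E
```

```text
[ 0.53930217 -0.00249     1.53259063] 87.8109749418514 [-0.68 -0.17  0.3   0.78 -0.37 -0.29  0.74 -0.31]
0.09503742924820152 -81.45713948658097
0.09669375841251182 -141.94282342731162
0.08831594255922476 -201.326863170154
0.09229819135271997 -261.1945924650229
```

```bash
python3 - <<'E'
from fit import *
c=np.load('c.npy')
out=[]
for n,o,b in(('top',(220,120),(110,125)),('scene',(240,180),(100,110))):
    im=cv2.imread(f'pics/{n}0.png')[o[1]:o[1]+b[1],o[0]:o[0]+b[0]];im=cv2.convertScaleAbs(cv2.resize(im,None,fx=4,fy=4,interpolation=cv2.INTER_CUBIC),alpha=1.6)
    draw(n,im,c,np.radians(68.3),1.4,np.array(o)-.4,4);out.append(cv2.copyMakeBorder(im,0,500-im.shape[0],0,0,cv2.BORDER_CONSTANT)[:, :400])
cv2.imwrite('pics/ov.png',np.hstack(out))
E
```

```text
(no output)
```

View pics/ov.png

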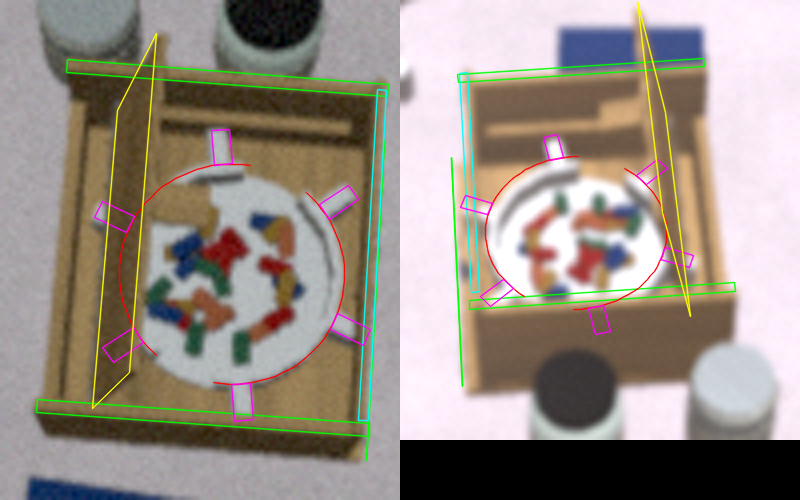

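```bash
python3 - <<'E'
from fit import *
M=np.array([(114,-112,130),(-88,-112,130),(114,112,130),(-88,112,130)])/1000.
T={'top':np.array([(85,73),(481,99),(45,515),(455,545)])/5+[220,120],'scene':np.array([(418,362),(98,388),(382,78),(84,92)])/5+[240,180]}
F={'top':np.array([(207,42),(168,462)])/5+[220,120],'scene':np.array([(352,358),(297,14)])/5+[240,180]}
P={n:cp(n) for n in T}
def f(c):
    l=c[3];e=np.array([(80-150*np.cos(l),s*99,75+150*np.sin(l)) for s in(-1,1)])/1000
    return np.concatenate([((proj(n,C2W(c,M),P[n])-T[n])).ravel() for n in T]+[(proj('top',C2W(c,e),P['top'])-F['top']).ravel(),(proj('scene',C2W(c,e[1:]),P['scene'])-F['scene'][1:]).ravel()])
r=least_squares(f,[.539,0,1.53,1.4]);print(r.x,np.degrees(r.x[2]));print(r.fun.round(1));np.save('c.npy',r.x[:3])
c=r.x
for n in('top','scene'):
  camera(n)
  for l,q in(('mark',(-92.5,0,12)),('hinge',(80,0,72)),('price_board',(-83,0,121)),('lid_edge',(80-150*np.cos(c[3]),0,75+150*np.sin(c[3])))):
    print(n,l,proj(n,C2W(c,np.array(q)/1000.)).round(1),[np.round(x['uv'],1) for x in place_of(n,l)[:2]])
o=manip.get_obs();Rt=R.from_quat(o['ee_rot']).as_matrix();print(Rt.round(3))
E
```

```text
[ 5.40451297e-01 -4.85913083e-04  1.52675965e+00  1.37605403e+00] 87.47688451077394
[-1.2 -0.9 -0.2  0.5 -1.4 -1.1 -0.4 -0.6  0.3  0.5 -2.2 -0.5 -0.2 -1.1
 -2.  -0.2 -0.8 -0.4 -0.1  0.  -1.6 -1.8]
top mark [[309.9 193.5]] [array([307.6, 192.7]), array([419.9, 219.7])]
top hinge [[246.2 183.5]] [array([247.4, 184.4])]
top price_board [[310.9 184.2]] [array([308.9, 182.5])]
top lid_edge [[257.1 169.5]] [array([257.1, 168.8])]
scene mark [[256.5 246.4]] [array([257.7, 247.1]), array([422.8, 255.4])]
scene hinge [[308.6 233.3]] [array([299.6, 208.6]), array([309.2, 234.7])]
scene price_board [[257.8 228. ]] [array([257.8, 226.8]), array([296.1, 200.3])]
scene lid_edge [[300.5 206.5]] [array([299.9, 206. ])]
[[ 0.912  0.41   0.   ]
 [ 0.41  -0.912 -0.   ]
 [ 0.     0.    -1.   ]]
```

```bash
cat > plan.py <<'E'
from fit import *
c=np.load('c.npy')
def ori(lean,flip=1,yaw=0):
    a=np.radians(lean);ps=c[2]+np.radians(yaw);X=np.array([np.cos(ps),np.sin(ps),0]);Y=np.array([-X[1],X[0],0])
    z=np.sin(a)*X-np.cos(a)*np.array([0,0,1]);x=-flip*Y;y=np.cross(z,x);return np.c_[x,y,z]
def plan(pts,Rt=None,ref=None):
    o=manip.get_obs();R0=R.from_quat(o['ee_rot']).as_matrix();p0=o['position']
    if Rt is None:Rt=R0
    w=R.from_matrix(R0.T@Rt).as_rotvec()/(np.pi/2)
    print('t',round(o['clock'],2),'F',o['ft_force'].round(1),'tip case',tipc().round(1),'w',w.round(3).tolist(),'deg',np.degrees(np.linalg.norm(w)*np.pi/2).round(1))
    for q in pts:
        t=C2W(c,np.array(q)/1000.)[0]-.008*Rt[:,2];print(q,(R0.T@(t-p0)/.15).round(3).tolist())
def tipc():
    o=manip.get_obs();Rm=R.from_quat(o['ee_rot']).as_matrix();t=o['position']+.008*Rm[:,2]-[c[0],c[1],0];co,s=np.cos(c[2]),np.sin(c[2])
    return np.array([co*t[0]+s*t[1],-s*t[0]+co*t[1],t[2]])*1000
E
python3 - <<'E'
from plan import *
plan([(-170,-78,150),(-170,-78,90)],ori(44))
print(C2W(c,np.array([-.17,-.078,.15])))
E
```

```text
t 2.3 F [-0.3  0.2 -0. ] tip case [-581.5  258.6  231.3] w [0.48, 0.114, 0.282] deg 51.1
(-170, -78, 150) [3.222, -1.407, 0.557]
(-170, -78, 90) [3.222, -1.407, 0.957]
[[ 0.61089186 -0.17375486  0.15      ]]
```

>>> move_arm(steps=[{"offset": [1,-0.45,-0.1],"delta_rot": [0,0,0]},{"offset": [1,-0.45,-0.1],"delta_rot": [0,0,0]},{"offset": [1,-0.45,-0.1],"delta_rot": [0,0,0]},{"offset": [1,-0.45,-0.1],"delta_rot": [0,0,0]}], hand=-1)

```text
clock: 2.63
position: [0.3667, -0.4452, 0.2547]
ee_rot: [0.978, 0.21, 0.0, 0.0]
ft_force: [1.5, -1.2, -0.3]
grip_width: 0.456
```

>>> move_arm(steps=[{"offset": [1,-0.45,0],"delta_rot": [0,0,0]},{"offset": [1,-0.45,0],"delta_rot": [0,0,0]},{"offset": [1,-0.45,0],"delta_rot": [0,0,0]},{"offset": [1,-0.45,0],"delta_rot": [0,0,0]},{"offset": [1,-0.45,0],"delta_rot": [0,0,0]}])

```text
clock: 3.05
position: [0.4804, -0.3154, 0.2546]
ee_rot: [0.977, 0.215, 0.002, -0.001]
ft_force: [0.2, 1.2, 0.6]
grip_width: -0.002
```

```bash
python3 - <<'E'
from plan import *
plan([(-190,-78,180),(-170,-78,90)],ori(44));print(manip.get_obs()['joint_pos'].round(2),manip.get_obs()['grip_width'])
E
```

```text
t 3.05 F [0.2 1.2 0.6] tip case [-317.2   46.1  246.6] w [0.478, 0.115, 0.29] deg 51.4
(-190, -78, 180) [1.106, -0.339, 0.464]
(-170, -78, 90) [1.165, -0.456, 1.064]
[ 0.74  0.23 -0.28  1.57  0.06  1.36 -0.68] -0.0017525486643721077
```

>>> move_arm(steps=[{"offset": [0.3,-0.1,0.1],"delta_rot": [0.06,0.014,0.036]},{"offset": [0.6,-0.2,0.1],"delta_rot": [0.12,0.029,0.072]},{"offset": [0.8,-0.3,0.2],"delta_rot": [0.18,0.043,0.109]},{"offset": [1,-0.34,0.3],"delta_rot": [0.24,0.058,0.145]},{"offset": [1,-0.34,0.4],"delta_rot": [0.3,0.072,0.18]},{"offset": [1,-0.34,0.46],"delta_rot": [0.36,0.086,0.217]},{"offset": [1,-0.34,0.46],"delta_rot": [0.42,0.1,0.254]},{"offset": [1,-0.34,0.46],"delta_rot": [0.478,0.115,0.29]},{"offset": [1,-0.34,0.46],"delta_rot": [0.478,0.115,0.29]},{"offset": [1,-0.34,0.46],"delta_rot": [0.478,0.115,0.29]}])

```text
clock: 3.88
position: [0.5898, -0.2171, 0.184]
ee_rot: [0.928, -0.027, 0.009, -0.372]
ft_force: [1.4, 0.4, -0.1]
grip_width: -0.002
```

```bash
python3 - <<'E'
from plan import *
plan([(-135,-80,95),(-100,-80,55),(-76,-80,35)],ori(44));print(manip.get_obs()['joint_pos'].round(2))
save('wrist','w1.png');save('top','t1.png');P=cp('wrist')
print(P[3].round(3).tolist())
for q in [(-92.5,0,12),(-100,-112,0),(-88,-112,130),(-83,0,142)]:print(q,proj('wrist',C2W(c,np.array(q)/1000.),P))
E
```

```text
t 3.88 F [ 1.4  0.4 -0.1] tip case [-208.7  -58.9  178.2] w [0.003, -0.004, -0.007] deg 0.8
(-135, -80, 95) [0.137, 0.027, 0.742]
(-100, -80, 55) [0.135, 0.043, 1.095]
(-76, -80, 35) [0.133, 0.02, 1.302]
[ 0.8   0.69 -0.32  1.28 -0.47  1.58 -1.03]
[[-0.037, -0.959, -0.281, 0.668], [-0.722, -0.168, 0.671, -0.312], [-0.691, 0.228, -0.686, 0.284], [0.0, 0.0, 0.0, 1.0]]
(-92.5, 0, 12) [[313.59800995 235.10671803]]
(-100, -112, 0) [[331.19497553 119.19782007]]
(-88, -112, 130) [[205.06551975 130.5727539 ]]
(-83, 0, 142) [[198.09961334 278.94630649]]
```

View pics/w1.png

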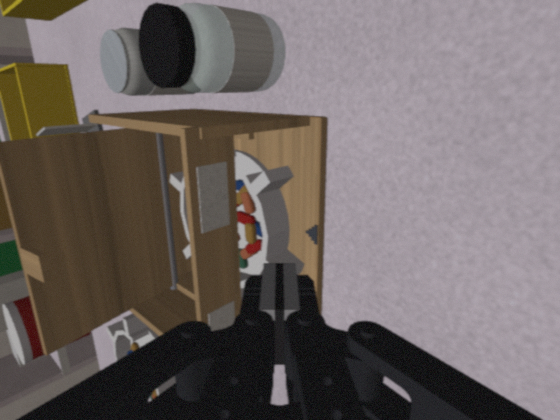

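View pics/t1.png

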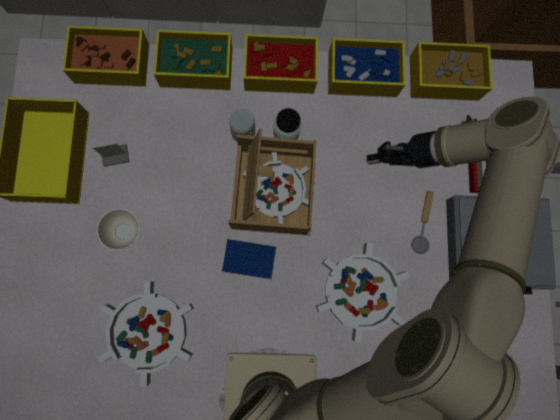

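>>> move_arm(steps=[{"offset": [0.137,0.027,0.25],"delta_rot": [0.003,-0.004,-0.007]},{"offset": [0.137,0.027,0.5],"delta_rot": [0.003,-0.004,-0.007]},{"offset": [0.137,0.027,0.7],"delta_rot": [0.003,-0.004,-0.007]},{"offset": [0.137,0.027,0.742],"delta_rot": [0.003,-0.004,-0.007]},{"offset": [0.137,0.027,0.742],"delta_rot": [0.003,-0.004,-0.007]},{"offset": [0.137,0.027,0.742],"delta_rot": [0.003,-0.004,-0.007]}])

```text
clock: 4.48
position: [0.6157, -0.1427, 0.1038]
ee_rot: [0.927, -0.019, 0.009, -0.374]
ft_force: [-0.2, -1.5, 0.3]
grip_width: 0.002
```

```bash
python3 - <<'E'
from plan import *
save('wrist','w2.png');P=cp('wrist')
plan([(-105,-82,60),(-76,-82,36)],ori(44));print(manip.get_obs()['joint_pos'].round(2))
im=cv2.imread('pics/w2.png')
for q in [(-92.5,0,12),(-100,-112,12),(-88,-112,130),(-83,0,142),(-88,-104,130),(-86,-104,142)]:
    u=proj('wrist',C2W(c,np.array(q)/1000.),P)[0];print(q,u.round());cv2.circle(im,tuple(int(v) for v in u),3,(0,0,255),1)
cv2.imwrite('pics/w2o.png',im)
E
```

```text
t 4.53 F [-0.3 -0.9  0.7] tip case [-134.4  -81.7   98.3] w [0.001, -0.001, 0.002] deg 0.2
(-105, -82, 60) [0.001, 0.036, 0.32]
(-76, -82, 36) [0.001, 0.008, 0.569]
[ 0.73  0.74 -0.35  1.39 -0.48  1.39 -1.01]
(-92.5, 0, 12) [319. 319.]
(-100, -112, 12) [335. 171.]
(-88, -112, 130) [150. 209.]
(-83, 0, 142) [147. 420.]
(-88, -104, 130) [152. 226.]
(-86, -104, 142) [123. 233.]
```

View pics/w2o.png

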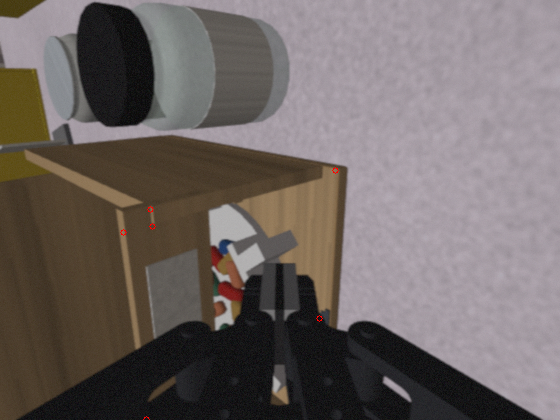

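```bash
python3 - <<'E'
import cv2
im=cv2.imread('pics/w2.png');cv2.imwrite('pics/w2c.png',cv2.convertScaleAbs(cv2.resize(im[130:345,100:360],None,fx=3,fy=2.7,interpolation=cv2.INTER_CUBIC),alpha=1.7))
E
```

```text
(no output)
```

View pics/w2c.png

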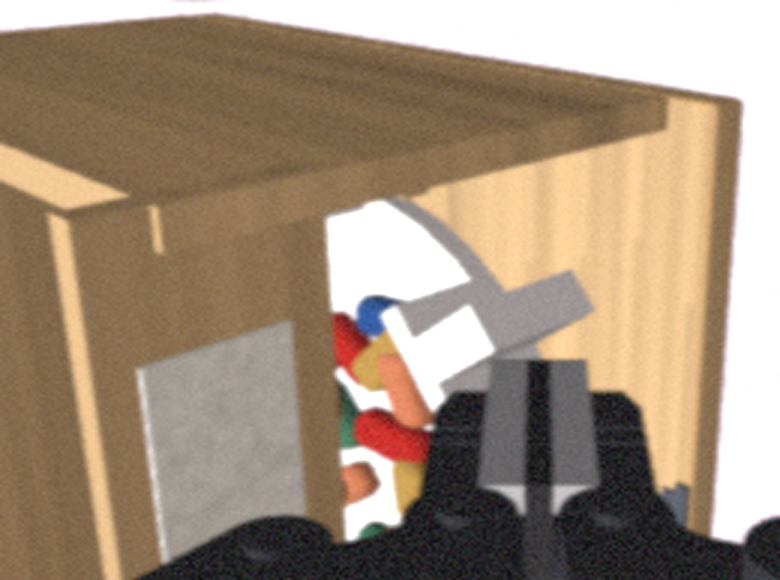

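>>> move_arm(steps=[{"offset": [0,0.036,0.1],"delta_rot": [0,0,0]},{"offset": [0,0.036,0.2],"delta_rot": [0,0,0]},{"offset": [0,0.036,0.32],"delta_rot": [0,0,0]},{"offset": [0,0.025,0.42],"delta_rot": [0,0,0]},{"offset": [0,0.008,0.5],"delta_rot": [0,0,0]},{"offset": [0,0.008,0.56],"delta_rot": [0,0,0]},{"offset": [0,0.008,0.56],"delta_rot": [0,0,0]},{"offset": [0,0.008,0.56],"delta_rot": [0,0,0]}])

```text
clock: 5.2
position: [0.6178, -0.086, 0.0416]
ee_rot: [0.927, -0.02, 0.009, -0.375]
ft_force: [-0.1, 0.9, 0.1]
grip_width: -0.001
```

```bash
python3 - <<'E'
from plan import *
save('wrist','w3.png')
plan([(-76,-70,36),(-77,-60,36),(-79,-50,36),(-82,-40,36),(-86,-30,36),(-88,-20,36),(-89,-10,36),(-89,0,36),(-88.5,10,36),(-88,20,36),(-88,24,36)],ori(44));print(manip.get_obs()['joint_pos'].round(2))
E
```

```text
t 5.25 F [-0.2 -0.6 -0.4] tip case [-76.6 -81.2  36. ] w [-0.001, -0.001, 0.001] deg 0.1
(-76, -70, 36) [-0.075, -0.003, 0.003]
(-77, -60, 36) [-0.141, 0.001, -0.002]
(-79, -50, 36) [-0.208, 0.011, -0.011]
(-82, -40, 36) [-0.275, 0.025, -0.025]
(-86, -30, 36) [-0.341, 0.044, -0.044]
(-88, -20, 36) [-0.408, 0.054, -0.053]
(-89, -10, 36) [-0.475, 0.059, -0.058]
(-89, 0, 36) [-0.541, 0.058, -0.058]
(-88.5, 10, 36) [-0.608, 0.056, -0.056]
(-88, 20, 36) [-0.675, 0.053, -0.054]
(-88, 24, 36) [-0.701, 0.053, -0.054]
[ 0.68  0.77 -0.37  1.49 -0.49  1.23 -1.  ]
```

View pics/w3.png

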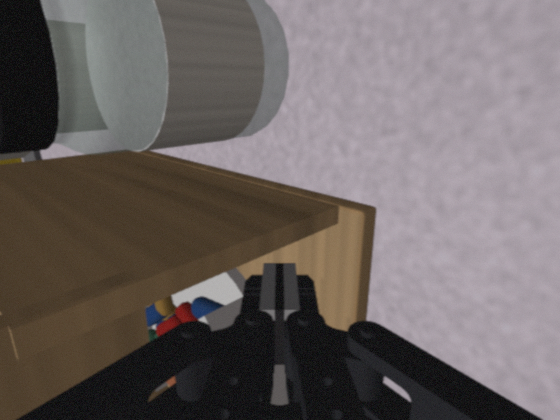

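>>> move_arm(steps=[{"offset": [-0.04,0,0],"delta_rot": [0,0,0]},{"offset": [-0.075,-0.002,0.002],"delta_rot": [0,0,0]},{"offset": [-0.108,0,0],"delta_rot": [0,0,0]},{"offset": [-0.141,0.001,-0.001],"delta_rot": [0,0,0]},{"offset": [-0.175,0.006,-0.006],"delta_rot": [0,0,0]},{"offset": [-0.208,0.011,-0.011],"delta_rot": [0,0,0]},{"offset": [-0.242,0.018,-0.018],"delta_rot": [0,0,0]},{"offset": [-0.275,0.025,-0.025],"delta_rot": [0,0,0]},{"offset": [-0.308,0.034,-0.034],"delta_rot": [0,0,0]},{"offset": [-0.341,0.044,-0.044],"delta_rot": [0,0,0]}])

```text
clock: 6.08
position: [0.5706, -0.1026, 0.0425]
ee_rot: [0.929, -0.024, 0.016, -0.369]
ft_force: [11.3, -24.4, 4.1]
grip_width: 0.004
```

```bash
python3 - <<'E'
from plan import *
save('wrist','w4.png');im=save('top','t4.png')
cv2.imwrite('pics/t4c.png',cv2.convertScaleAbs(cv2.resize(im[120:245,220:350,::-1],None,fx=4.7,fy=4.7,interpolation=cv2.INTER_CUBIC),alpha=1.6))
plan([(-88,-20,36),(-89,-10,36),(-89,0,36),(-88.5,10,36),(-88,20,36),(-88,24,36)],ori(44));print(manip.get_obs()['joint_pos'].round(2))
E
```

```text
t 6.18 F [  7.2 -28.8   5.7] tip case [-95.5 -33.4  36.3] w [0.007, -0.01, -0.001] deg 1.1
(-88, -20, 36) [-0.089, -0.034, 0.034]
(-89, -10, 36) [-0.156, -0.029, 0.029]
(-89, 0, 36) [-0.222, -0.029, 0.028]
(-88.5, 10, 36) [-0.289, -0.031, 0.029]
(-88, 20, 36) [-0.356, -0.034, 0.03]
(-88, 24, 36) [-0.382, -0.034, 0.03]
[ 0.75  0.7  -0.37  1.61 -0.5   1.21 -0.93]
```

View pics/t4c.png

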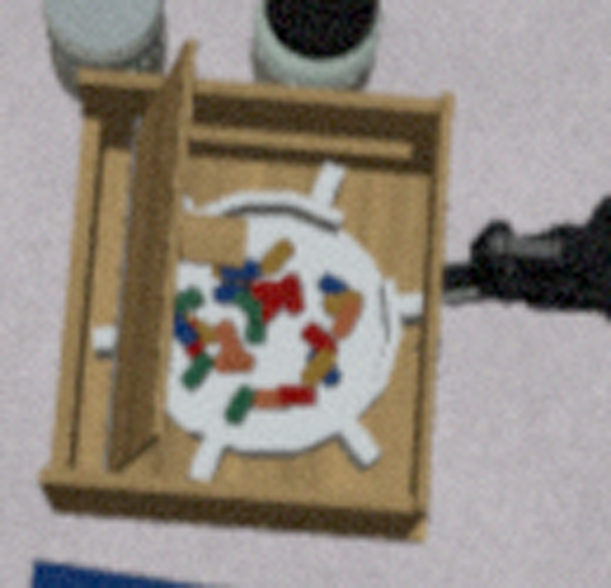

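>>> move_arm(steps=[{"offset": [0,0.052,-0.051],"delta_rot": [0,0,0]},{"offset": [-0.033,0.052,-0.051],"delta_rot": [0,0,0]},{"offset": [-0.067,0.052,-0.051],"delta_rot": [0,0,0]},{"offset": [-0.1,0.052,-0.051],"delta_rot": [0,0,0]},{"offset": [-0.133,0.052,-0.051],"delta_rot": [0,0,0]},{"offset": [-0.167,0.052,-0.051],"delta_rot": [0,0,0]},{"offset": [-0.2,0.052,-0.051],"delta_rot": [0,0,0]},{"offset": [-0.253,0.047,-0.047],"delta_rot": [0,0,0]},{"offset": [-0.253,0.047,-0.047],"delta_rot": [0,0,0]}])

```text
clock: 6.93
position: [0.5272, -0.1052, 0.0416]
ee_rot: [0.928, -0.022, 0.01, -0.373]
ft_force: [-2.7, -16.4, 6.7]
grip_width: -0.0
```

```bash
python3 - <<'E'
from plan import *
im=save('top','t5.png')
im=cv2.convertScaleAbs(cv2.resize(im[120:245,220:350,::-1],None,fx=4.7,fy=4.7,interpolation=cv2.INTER_CUBIC),alpha=1.6)
cv2.imwrite('pics/t5c.png',im)
plan([(-93,20,36)],ori(44));print(manip.get_obs()['joint_pos'].round(2))
E
```

```text
t 6.98 F [ -4.1 -17.6   7.6] tip case [-99.6   8.6  35.8] w [0.002, -0.003, -0.001] deg 0.3
(-93, 20, 36) [-0.076, -0.033, 0.029]
[ 0.79  0.65 -0.37  1.7  -0.5   1.21 -0.88]
```

View pics/t5c.png

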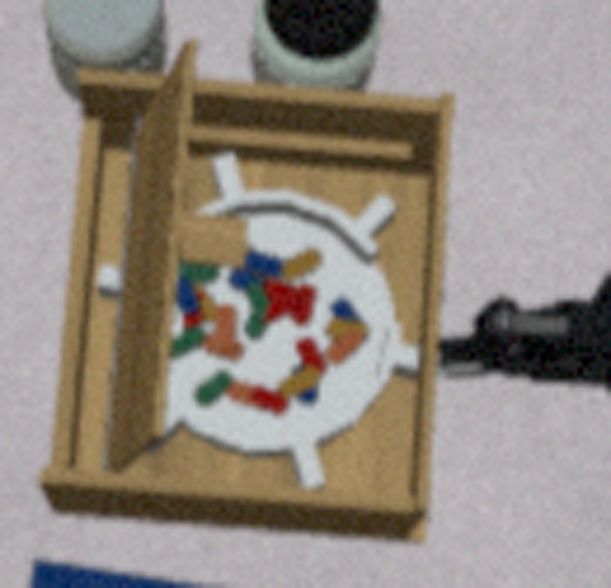

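>>> move_arm(steps=[{"offset": [0,0.076,-0.075],"delta_rot": [0,0,0]},{"offset": [0,0.1,-0.1],"delta_rot": [0,0,0]},{"offset": [0.073,0.1,-0.1],"delta_rot": [0,0,0]},{"offset": [0.14,0.1,-0.1],"delta_rot": [0,0,0]},{"offset": [0.14,0.1,-0.1],"delta_rot": [0,0,0]},{"offset": [0.14,0.05,-0.05],"delta_rot": [0,0,0]},{"offset": [0.14,0,0],"delta_rot": [0,0,0]},{"offset": [0.14,-0.047,0.047],"delta_rot": [0,0,0]},{"offset": [0.14,-0.047,0.047],"delta_rot": [0,0,0]}])

```text
clock: 7.73
position: [0.5484, -0.0878, 0.0415]
ee_rot: [0.926, -0.018, 0.008, -0.376]
ft_force: [0.2, 0.9, 0.9]
grip_width: 0.001
```

```bash
python3 - <<'E'
from plan import *
im=save('top','t6.png')
im=cv2.convertScaleAbs(cv2.resize(im[120:245,220:350,::-1],None,fx=4.7,fy=4.7,interpolation=cv2.INTER_CUBIC),alpha=1.6)
cv2.imwrite('pics/t6c.png',im);save('wrist','w6.png')
plan([(-86,-13,36),(-85,20,36)],ori(44));print(manip.get_obs()['joint_pos'].round(2))
E
```

```text
t 7.83 F [ 0.1 -0.  -0.3] tip case [-84.3 -12.2  35.6] w [-0.001, 0.001, 0.001] deg 0.2
(-86, -13, 36) [0.005, 0.006, -0.01]
(-85, 20, 36) [-0.215, 0.001, -0.005]
[ 0.76  0.68 -0.38  1.66 -0.51  1.21 -0.92]
```

View pics/t6c.png

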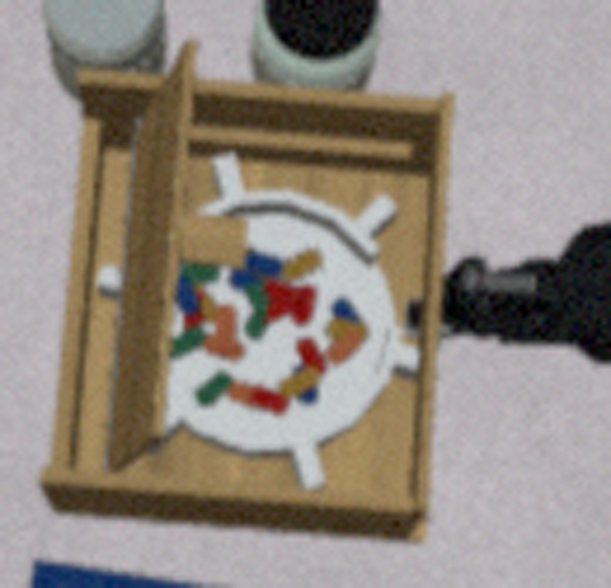

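View pics/w6.png

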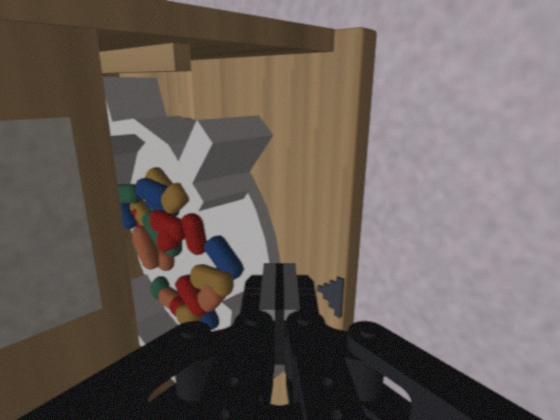

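>>> move_arm(steps=[{"offset": [-0.04,0,0],"delta_rot": [0,0,0]},{"offset": [-0.08,0,0],"delta_rot": [0,0,0]},{"offset": [-0.11,0,0],"delta_rot": [0,0,0]},{"offset": [-0.14,0,0],"delta_rot": [0,0,0]},{"offset": [-0.16,0,0],"delta_rot": [0,0,0]},{"offset": [-0.18,0,0],"delta_rot": [0,0,0]},{"offset": [-0.2,0,0],"delta_rot": [0,0,0]},{"offset": [-0.2,0,0],"delta_rot": [0,0,0]}])

```text
clock: 8.5
position: [0.5186, -0.0905, 0.0411]
ee_rot: [0.927, -0.02, 0.008, -0.375]
ft_force: [0.9, 1.5, 0.4]
grip_width: 0.003
```

```bash
cat > look.py <<'E'
from plan import *
import sys
k=sys.argv[1];d=float(sys.argv[2]) if len(sys.argv)>2 else 0;lid=float(sys.argv[3]) if len(sys.argv)>3 else 1.376
im=save('top',f't{k}.png')
im=cv2.convertScaleAbs(cv2.resize(im[120:245,220:350,::-1],None,fx=4.7,fy=4.7,interpolation=cv2.INTER_CUBIC),alpha=1.6)
if len(sys.argv)>2: draw('top',im,c,np.radians(d),lid,np.array([220,120])-.4,4.7)
cv2.imwrite(f'pics/t{k}c.png',im)
o=manip.get_obs();print('F',o['ft_force'].round(1),'tip',tipc().round(1),o['clock'])
E
python3 look.py 7 0
```

```text
F [ 1.1 -0.6  0.3] tip [-85.3  17.7  35.4] 8.55
```

View pics/t7c.png

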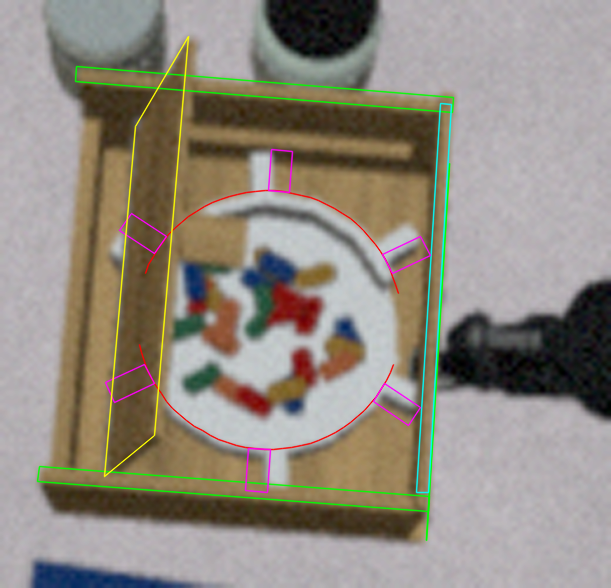

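>>> move_arm(steps=[{"offset": [-0.015,0,0],"delta_rot": [0,0,0]},{"offset": [-0.03,0,0],"delta_rot": [0,0,0]},{"offset": [-0.045,0,0],"delta_rot": [0,0,0]},{"offset": [-0.06,0,0],"delta_rot": [0,0,0]},{"offset": [-0.067,0,0],"delta_rot": [0,0,0]},{"offset": [-0.067,0,0],"delta_rot": [0,0,0]}])

```text
clock: 9.05
position: [0.5087, -0.09, 0.0411]
ee_rot: [0.927, -0.02, 0.008, -0.375]
ft_force: [0.6, 0.2, -0.7]
grip_width: 0.002
```

```bash
python3 look.py 8 0
```

```text
F [ 0.6 -0.5  0.6] tip [-85.2  27.7  35.3] 9.1
```

View pics/t8c.png

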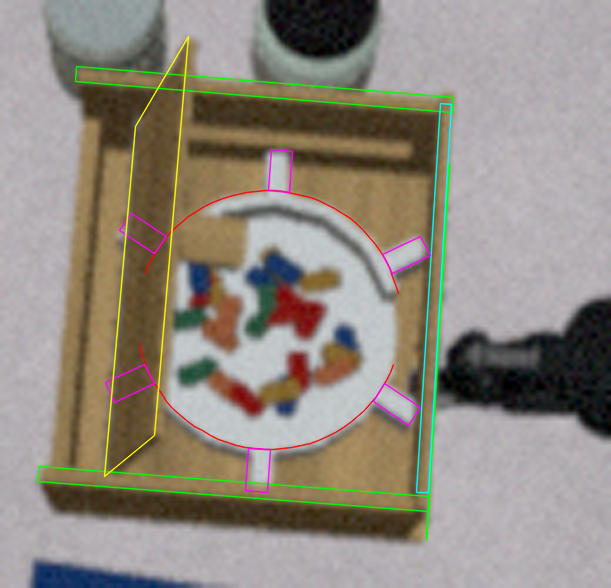

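>>> move_arm(steps=[{"offset": [0.01,0.05,-0.1],"delta_rot": [0,0,0]},{"offset": [0.01,0.14,-0.2],"delta_rot": [0,0,0]},{"offset": [0.01,0.25,-0.35],"delta_rot": [0,0,0]},{"offset": [0.01,0.25,-0.55],"delta_rot": [0,0,0]},{"offset": [0.01,0.25,-0.8],"delta_rot": [0,0,0]},{"offset": [0.01,0.25,-1],"delta_rot": [0,0,0]},{"offset": [0.01,0.25,-1],"delta_rot": [0,0,0]},{"offset": [0.01,0.25,-1],"delta_rot": [0,0,0]}])

```text
clock: 9.77
position: [0.5049, -0.2227, 0.1233]
ee_rot: [0.927, -0.021, 0.009, -0.375]
ft_force: [0.3, 0.9, -0.2]
grip_width: 0.001
```

```bash
python3 - <<'E'
from plan import *
im=cv2.convertScaleAbs(save('wrist','w9.png')[:,:,::-1],alpha=1.4);draw('wrist',im,c,0,1.376,np.array([0,0]),1);cv2.imwrite('pics/w9o.png',im)
o=manip.get_obs();print('F',o['ft_force'].round(1),'tip',tipc().round(1),o['clock'])
im=camera('top');cv2.imwrite('pics/t9.png',im[:,:,::-1])
im=camera('scene');cv2.imwrite('pics/s9.png',im[:,:,::-1])
E
python3 look.py 9
```

```text
F [-0.2 -0.7 -0.8] tip [-216.3   26.1  116.7] 9.8167
F [ 0.7 -0.1  1. ] tip [-214.9   26.4  116.1] 9.9667
```

View pics/w9o.png

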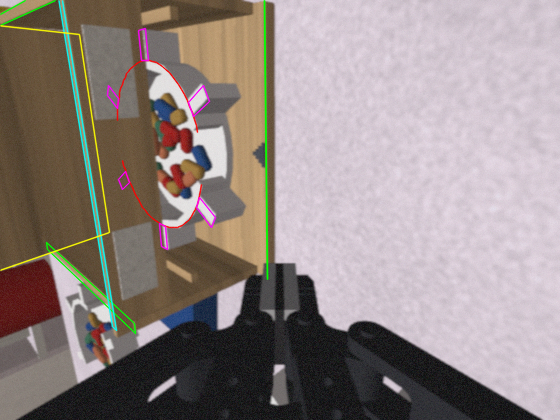

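View pics/t9c.png

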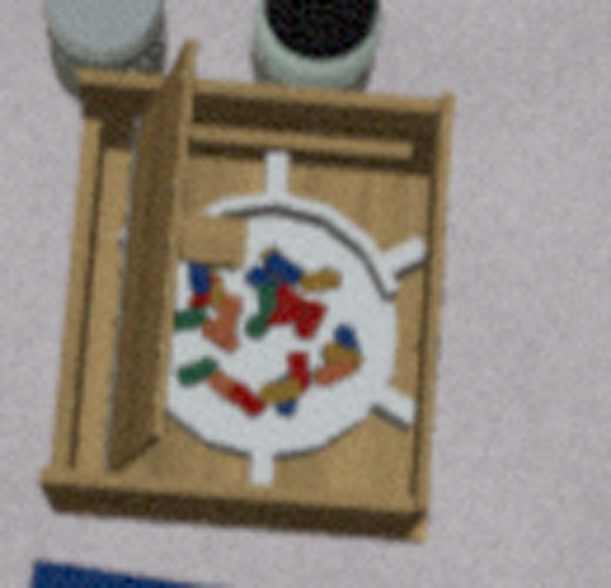

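```bash
python3 - <<'E'
from plan import *
im=cv2.imread('pics/w9.png')[0:260,60:290]
im=cv2.convertScaleAbs(cv2.resize(im,None,fx=3,fy=2.3*1,interpolation=cv2.INTER_CUBIC),alpha=1.6);cv2.imwrite('pics/w9c.png',im)
E
```

```text
(no output)
```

View pics/w9c.png

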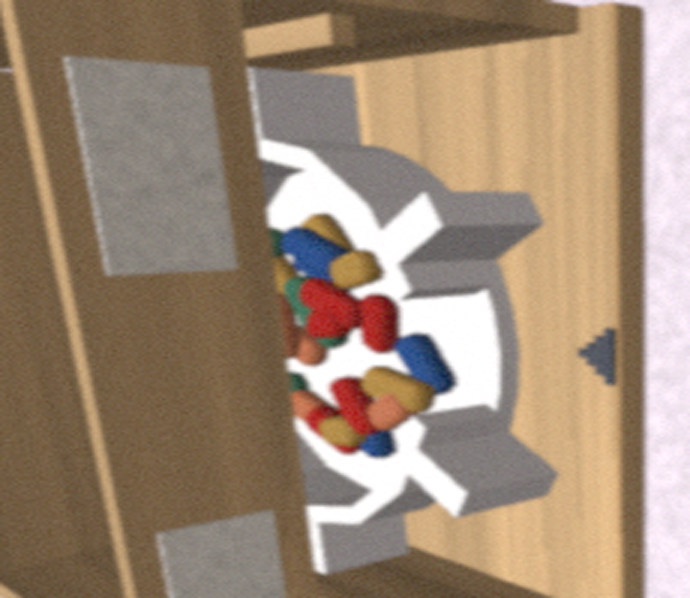

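```bash
python3 - <<'E'
from plan import *
P=cp('wrist')
g=lambda p,z:onz('wrist',(p[0]/3+60,p[1]/2.3),z,P)
def cc(w):
    t=w-[c[0],c[1],0];co,s=np.cos(c[2]),np.sin(c[2]);return np.array([co*t[0]+s*t[1],-s*t[0]+co*t[1]])*1000
for nm,p,z in(('lugU',(434.5,210),.056),('lugL',(462,503),.056),('edge1',(615,8),.012),('edge2',(622,598),.012),('mark',(578,352),.012),('gapU',(495,290),.031),('gapL',(500,408),.031),('lugUb',(542,222),.024),('lugLb',(557,478),.024)): print(nm,cc(g(p,z)).round(1))
E
```

```text
lugU [-82.9 -49.7]
lugL [-85.1  46.2]
edge1 [ -99.6 -108.9]
edge2 [-99.5  92.9]
mark [-83.1   0.1]
gapU [-72.  -22.6]
gapL [-71.2  19.6]
lugUb [-84.1 -45.4]
lugLb [-86.2  44.6]
```

```bash
python3 - <<'E'
from plan import *
plan([(-205,15,220),(-190,10,260)],ori(0))
E
```

```text
t 9.97 F [ 0.7 -0.1  1. ] tip case [-214.9   26.4  116.1] w [-0.491, 0.001, 0.001] deg 44.2
(-205, 15, 220) [0.076, -0.568, -0.436]
(-190, 10, 260) [0.109, -0.825, -0.557]
```

>>> move_arm(steps=[{"offset": [0,-0.1,-0.3],"delta_rot": [0,0,0]},{"offset": [0.02,-0.3,-0.5],"delta_rot": [-0.07,0,0]},{"offset": [0.1,-0.5,-0.557],"delta_rot": [-0.14,0,0]},{"offset": [0.11,-0.7,-0.557],"delta_rot": [-0.21,0,0]},{"offset": [0.11,-0.825,-0.557],"delta_rot": [-0.28,0,0]},{"offset": [0.11,-0.825,-0.557],"delta_rot": [-0.35,0,0]},{"offset": [0.11,-0.825,-0.557],"delta_rot": [-0.42,0,0]},{"offset": [0.11,-0.825,-0.557],"delta_rot": [-0.491,0,0]},{"offset": [0.11,-0.825,-0.557],"delta_rot": [-0.491,0,0]},{"offset": [0.11,-0.825,-0.557],"delta_rot": [-0.491,0,0]}])

```text
clock: 10.8
position: [0.5226, -0.1885, 0.2686]
ee_rot: [1.0, -0.019, -0.0, 0.0]
ft_force: [-0.6, -0.5, -0.3]
grip_width: 0.001
```

```bash
python3 - <<'E'
from plan import *
plan([(-45,5,330),(100,0,330),(115,0,190)],ori(0));print(manip.get_obs()['joint_pos'].round(2))
E
```

```text
t 10.8 F [-0.6 -0.5 -0.3] tip case [-188.6    9.6  260.6] w [0.0, 0.0, 0.004] deg 0.3
(-45, 5, 330) [0.036, -0.957, -0.463]
(100, 0, 330) [0.075, -1.923, -0.463]
(115, 0, 190) [0.075, -2.024, 0.47]
[ 0.56  0.18 -0.34  1.59  0.06  1.38 -1.39]
```

>>> move_arm(steps=[{"offset": [0,0,-0.25],"delta_rot": [0,0,0]},{"offset": [0.036,-0.2,-0.463],"delta_rot": [0,0,0]},{"offset": [0.036,-0.45,-0.463],"delta_rot": [0,0,0]},{"offset": [0.036,-0.7,-0.463],"delta_rot": [0,0,0]},{"offset": [0.036,-0.957,-0.463],"delta_rot": [0,0,0]},{"offset": [0.036,-0.957,-0.463],"delta_rot": [0,0,0]}])

```text
clock: 11.3
position: [0.534, -0.04, 0.3377]
ee_rot: [1.0, -0.017, -0.0, -0.002]
ft_force: [0.7, 0.4, 0.1]
grip_width: -0.003
```

>>> move_arm(steps=[{"offset": [0.036,-0.25,0],"delta_rot": [0,0,0]},{"offset": [0.036,-0.5,0],"delta_rot": [0,0,0]},{"offset": [0.036,-0.75,0],"delta_rot": [0,0,0]},{"offset": [0.036,-1,0],"delta_rot": [0,0,0]},{"offset": [0.036,-1,0],"delta_rot": [0,0,0]},{"offset": [0.036,-1,0],"delta_rot": [0,0,0]}])

```text
clock: 11.8
position: [0.5457, 0.1031, 0.3368]
ee_rot: [1.0, -0.02, -0.001, -0.0]
ft_force: [0.3, -0.9, -0.5]
grip_width: 0.002
```

```bash
python3 - <<'E'
from plan import *
plan([(115,0,230),(115,0,190)],ori(0));print(manip.get_obs()['joint_pos'].round(2))
im=cv2.convertScaleAbs(save('wrist','w10.png')[:,:,::-1],alpha=1.4);draw('wrist',im,c,0,1.376,np.array([0,0]),1);cv2.imwrite('pics/w10o.png',im)
E
```

```text
t 11.8 F [ 0.3 -0.9 -0.5] tip case [103.7  -0.6 328.8] w [-0.0, 0.002, 0.002] deg 0.3
(115, 0, 230) [-0.002, -0.075, 0.659]
(115, 0, 190) [-0.002, -0.075, 0.925]
[ 0.21  0.19 -0.55  1.46  0.1   1.52 -1.95]
```

View pics/w10o.png

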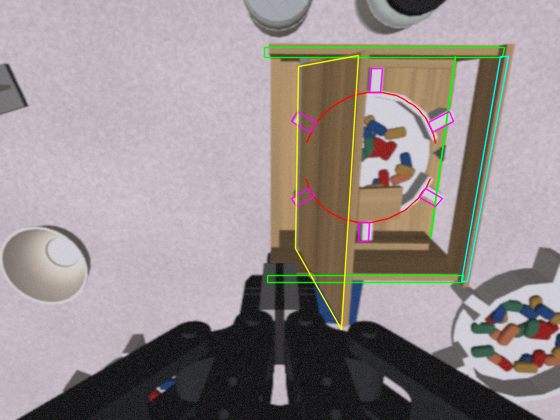

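>>> move_arm(steps=[{"offset": [0,-0.075,0.25],"delta_rot": [0,0,0]},{"offset": [0,-0.075,0.5],"delta_rot": [0,0,0]},{"offset": [0,-0.075,0.75],"delta_rot": [0,0,0]},{"offset": [0,-0.075,0.91],"delta_rot": [0,0,0]},{"offset": [0,-0.075,0.91],"delta_rot": [0,0,0]},{"offset": [0,-0.075,0.91],"delta_rot": [0,0,0]}])

```text
clock: 12.35
position: [0.5464, 0.1106, 0.2008]
ee_rot: [1.0, -0.023, -0.001, 0.001]
ft_force: [-1.2, -0.0, 2.1]
grip_width: 0.002
```

```bash
python3 - <<'E'
from plan import *
pts=[]
for th in np.arange(1.376,-.01,-.086):
    s=115;pts.append((round(80-s*np.cos(th)+3*np.sin(th)+8,1),0,round(75+s*np.sin(th)+3*np.cos(th),1)))
plan(pts,ori(0));print(manip.get_obs()['joint_pos'].round(2))
E
```

```text
t 12.35 F [-1.2 -0.   2.1] tip case [111.3  -1.  192.8] w [0.001, 0.001, -0.001] deg 0.2
(np.float64(68.7), 0, np.float64(188.4)) [-0.006, 0.284, 0.03]
(np.float64(59.0), 0, np.float64(186.3)) [-0.006, 0.348, 0.044]
(np.float64(49.6), 0, np.float64(183.4)) [-0.006, 0.411, 0.063]
(np.float64(40.4), 0, np.float64(179.7)) [-0.006, 0.472, 0.088]
(np.float64(31.6), 0, np.float64(175.2)) [-0.005, 0.531, 0.118]
(np.float64(23.2), 0, np.float64(170.0)) [-0.005, 0.587, 0.153]
(np.float64(15.2), 0, np.float64(164.1)) [-0.005, 0.64, 0.192]
(np.float64(7.9), 0, np.float64(157.5)) [-0.005, 0.689, 0.236]
(np.float64(1.1), 0, np.float64(150.3)) [-0.005, 0.734, 0.285]
(np.float64(-5.1), 0, np.float64(142.6)) [-0.004, 0.775, 0.336]
(np.float64(-10.5), 0, np.float64(134.4)) [-0.004, 0.811, 0.391]
(np.float64(-15.3), 0, np.float64(125.7)) [-0.004, 0.843, 0.449]
(np.float64(-19.3), 0, np.float64(116.6)) [-0.004, 0.87, 0.509]
(np.float64(-22.4), 0, np.float64(107.2)) [-0.004, 0.89, 0.572]
(np.float64(-24.8), 0, np.float64(97.6)) [-0.003, 0.906, 0.636]
(np.float64(-26.3), 0, np.float64(87.9)) [-0.003, 0.916, 0.701]
(np.float64(-27.0), 0, np.float64(78.0)) [-0.003, 0.92, 0.767]
[ 0.19  0.26 -0.55  1.67  0.14  1.26 -2.01]
```

>>> move_arm(steps=[{"offset": [0,0.1,0.02],"delta_rot": [0,0,0]},{"offset": [0,0.2,0.03],"delta_rot": [0,0,0]},{"offset": [0,0.284,0.03],"delta_rot": [0,0,0]},{"offset": [0,0.348,0.044],"delta_rot": [0,0,0]},{"offset": [0,0.411,0.063],"delta_rot": [0,0,0]},{"offset": [0,0.472,0.088],"delta_rot": [0,0,0]},{"offset": [0,0.531,0.118],"delta_rot": [0,0,0]},{"offset": [0,0.587,0.153],"delta_rot": [0,0,0]},{"offset": [0,0.64,0.192],"delta_rot": [0,0,0]},{"offset": [0,0.689,0.236],"delta_rot": [0,0,0]}])

```text
clock: 13.18
position: [0.5421, 0.0086, 0.1655]
ee_rot: [1.0, -0.022, 0.0, 0.001]
ft_force: [0.1, 1.0, 1.4]
grip_width: 0.001
```

```bash
python3 look.py 11; python3 - <<'E'
from plan import *
save('scene','s11.png')
im=cv2.imread('pics/s11.png')[150:290,210:370];cv2.imwrite('pics/s11c.png',cv2.convertScaleAbs(cv2.resize(im,None,fx=4,fy=4,interpolation=cv2.INTER_CUBIC),alpha=1.4))
E
```

```text
F [ 0.9 -1.  -0.4] tip [  7.3  -0.6 156. ] 13.2333
```

View pics/s11c.png

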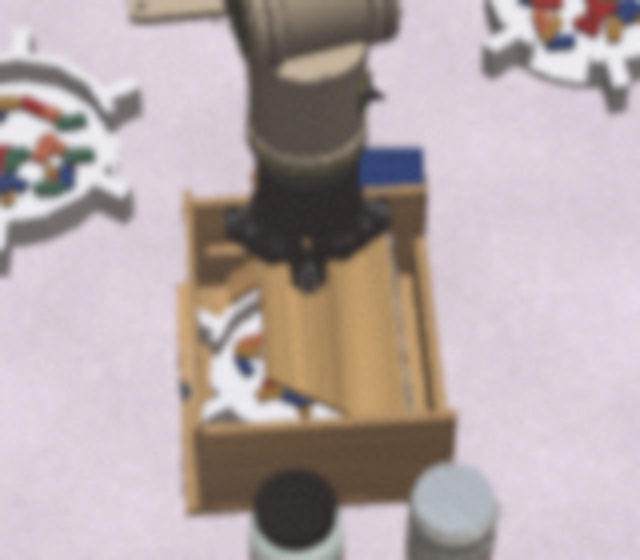

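Lid is following. Continue to the bottom, relative to commanded (0.689, 0.236).

>>> move_arm(steps=[{"offset": [0,0.045,0.049],"delta_rot": [0,0,0]},{"offset": [0,0.086,0.1],"delta_rot": [0,0,0]},{"offset": [0,0.122,0.155],"delta_rot": [0,0,0]},{"offset": [0,0.154,0.213],"delta_rot": [0,0,0]},{"offset": [0,0.181,0.273],"delta_rot": [0,0,0]},{"offset": [0,0.201,0.336],"delta_rot": [0,0,0]},{"offset": [0,0.217,0.4],"delta_rot": [0,0,0]},{"offset": [0,0.222,0.44],"delta_rot": [0,0,0]},{"offset": [0,0.227,0.465],"delta_rot": [0,0,0]},{"offset": [0,0.227,0.465],"delta_rot": [0,0,0]}])

```text
clock: 14.12
position: [0.54, -0.0246, 0.0953]
ee_rot: [1.0, -0.022, -0.001, 0.001]
ft_force: [0.0, -0.0, -0.4]
grip_width: 0.002
```

```bash
python3 look.py 12
```

```text
F [0.3 0.4 0. ] tip [-23.9  -0.9  88. ] 14.1667
```

View pics/t12c.png

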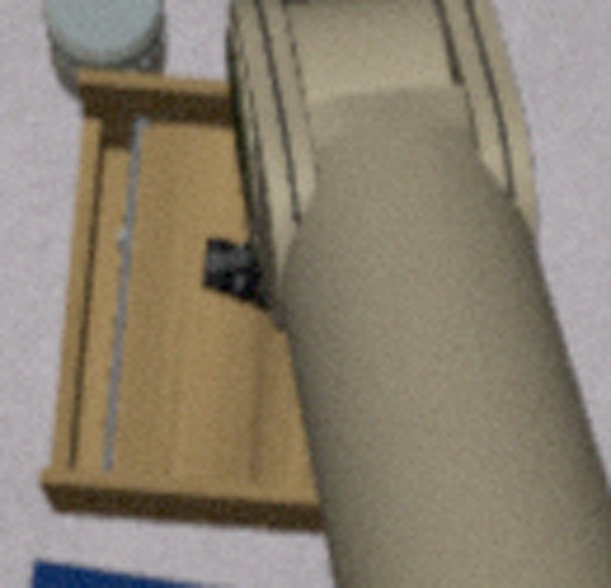

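>>> move_arm(steps=[{"offset": [0,0.003,0.02],"delta_rot": [0,0,0]},{"offset": [0,0.003,0.04],"delta_rot": [0,0,0]},{"offset": [0,0.003,0.055],"delta_rot": [0,0,0]},{"offset": [0,0.003,0.055],"delta_rot": [0,0,0]}])

```text
clock: 14.5
position: [0.5405, -0.0251, 0.0879]
ee_rot: [1.0, -0.022, 0.0, 0.001]
ft_force: [-0.1, -0.2, 0.1]
grip_width: -0.003
```

>>> move_arm(steps=[{"offset": [0,0,0.007],"delta_rot": [0,0,0]},{"offset": [0,0,0.014],"delta_rot": [0,0,0]},{"offset": [0,0,0.014],"delta_rot": [0,0,0]}])

```text
clock: 14.75
position: [0.5406, -0.0251, 0.0862]
ee_rot: [1.0, -0.022, 0.0, 0.001]
ft_force: [-1.0, 0.3, 0.7]
grip_width: -0.002
```

```bash
python3 - <<'E'
from plan import *
plan([(-27,0,78)],ori(0))
E
```

```text
t 14.75 F [-1.   0.3  0.7] tip case [-24.6  -1.2  78.2] w [0.001, -0.0, 0.0] deg 0.1
(-27, 0, 78) [-0.008, 0.016, 0.001]
```

>>> move_arm(steps=[{"offset": [0,0,0.007],"delta_rot": [0,0,0]},{"offset": [0,0,0.014],"delta_rot": [0,0,0]},{"offset": [0,0,0.014],"delta_rot": [0,0,0]}])

```text
clock: 15.0
position: [0.5408, -0.0251, 0.0859]
ee_rot: [1.0, -0.022, 0.0, 0.001]
ft_force: [-9.9, -0.9, 22.6]
grip_width: 0.002
```

>>> move_arm(steps=[{"offset": [0,0,0.007],"delta_rot": [0,0,0]},{"offset": [0,0,0.014],"delta_rot": [0,0,0]},{"offset": [0,0,0.014],"delta_rot": [0,0,0]}])

```text
clock: 15.25
position: [0.5409, -0.0251, 0.0856]
ee_rot: [1.0, -0.022, 0.001, 0.002]
ft_force: [-20.5, 0.5, 43.4]
grip_width: -0.004
```

>>> move_arm(steps=[{"offset": [0,0,-0.05],"delta_rot": [0,0,0]},{"offset": [0,0,-0.2],"delta_rot": [0,0,0]},{"offset": [0,0,-0.45],"delta_rot": [0,0,0]},{"offset": [0,0,-0.7],"delta_rot": [0,0,0]},{"offset": [0,0,-0.95],"delta_rot": [0,0,0]},{"offset": [0,0,-1],"delta_rot": [0,0,0]}])

```text
clock: 15.75
position: [0.5429, -0.0246, 0.2383]
ee_rot: [1.0, -0.022, 0.005, 0.001]
ft_force: [1.0, -0.5, -0.2]
grip_width: 0.001
```

>>> move_arm(steps=[{"offset": [0,0.25,-0.2],"delta_rot": [0,0,0]},{"offset": [0,0.5,-0.4],"delta_rot": [0,0,0]},{"offset": [0,0.75,-0.4],"delta_rot": [0,0,0]},{"offset": [0,1,-0.4],"delta_rot": [0,0,0]},{"offset": [0,1,-0.4],"delta_rot": [0,0,0]},{"offset": [0,1,-0.4],"delta_rot": [0,0,0]}])

```text
clock: 16.25
position: [0.5333, -0.1781, 0.2915]
ee_rot: [1.0, -0.024, 0.0, 0.001]
ft_force: [-0.1, 1.0, 0.7]
grip_width: -0.004
```

>>> move_arm(steps=[{"offset": [0,0.25,0],"delta_rot": [0.07,0,0]},{"offset": [0,0.5,0],"delta_rot": [0.14,0,0]},{"offset": [0,0.75,0.2],"delta_rot": [0.21,0,0]},{"offset": [0,0.8,0.4],"delta_rot": [0.28,0,0]},{"offset": [0,0.8,0.6],"delta_rot": [0.35,0,0]},{"offset": [0,0.8,0.8],"delta_rot": [0.42,0,0]},{"offset": [0,0.8,1],"delta_rot": [0.49,0,0]},{"offset": [0,0.8,1],"delta_rot": [0.49,0,0]},{"offset": [0,0.8,1],"delta_rot": [0.49,0,0]}])

```text
clock: 17.0
position: [0.5276, -0.2938, 0.138]
ee_rot: [0.926, -0.021, 0.005, -0.377]
ft_force: [1.0, 0.4, 1.3]
grip_width: -0.002
```

```bash
python3 look.py 13 0 0; python3 - <<'E'
from plan import *
im=cv2.convertScaleAbs(save('wrist','w13.png')[:,:,::-1],alpha=1.5);cv2.imwrite('pics/w13o.png',im)
save('scene','s13.png');save('top','t13f.png')
im=cv2.imread('pics/s13.png')[160:300,220:360];im=cv2.convertScaleAbs(cv2.resize(im,None,fx=4,fy=4,interpolation=cv2.INTER_CUBIC),alpha=1.4);draw('scene',im,c,0,0,np.array([220,160])-.4,4);cv2.imwrite('pics/s13c.png',im)
E
```

```text
F [-0.1  0.4  1.7] tip [-287.9   -2.3  137.2] 17.05
```

View pics/t13c.png

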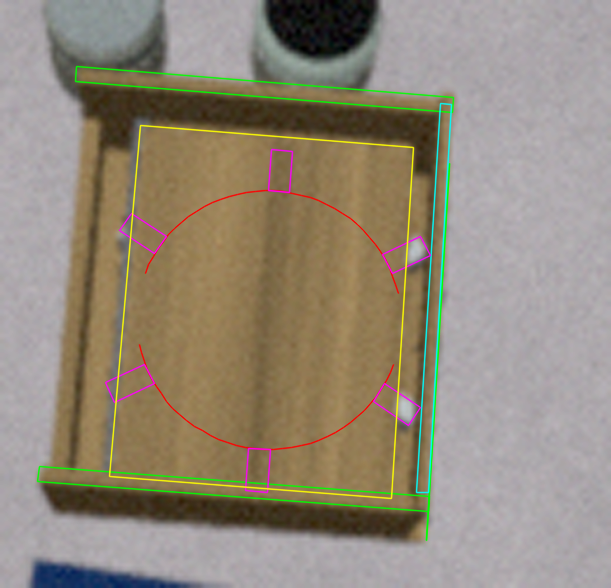

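View pics/w13o.png

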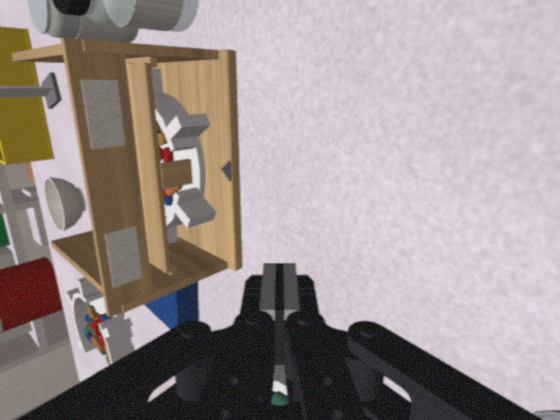

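View pics/s13c.png

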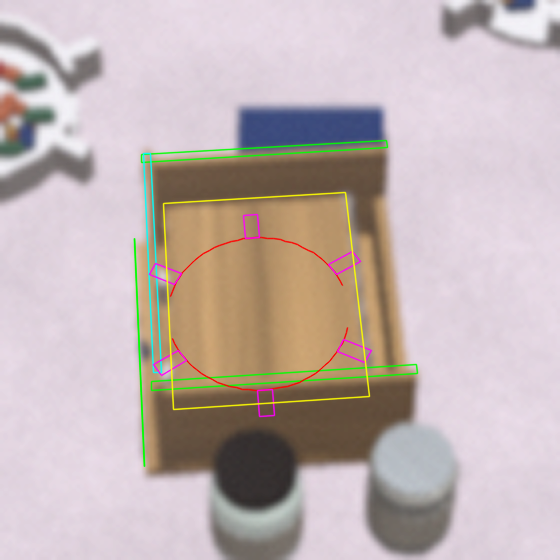

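```bash
python3 - <<'E'
from plan import *
out=[]
for l in(0,.05):
    im=cv2.imread('pics/w13.png')[20:300,30:290];im=cv2.convertScaleAbs(cv2.resize(im,None,fx=1.5*1.0,fy=1.5*1.3,interpolation=cv2.INTER_CUBIC),alpha=1.5)
    P=cp('wrist')
    im=cv2.imread('pics/w13.png')[20:290,80:280];im=cv2.convertScaleAbs(cv2.resize(im,None,fx=2,fy=2,interpolation=cv2.INTER_CUBIC),alpha=1.6)
    draw('wrist',im,c,0,l,np.array([80,20])-.25,2);out.append(im)
cv2.imwrite('pics/w13l.png',np.hstack(out))
print(tipc().round(1))
E
```

```text
[-288.2   -3.7  141.7]
```

View pics/w13l.png

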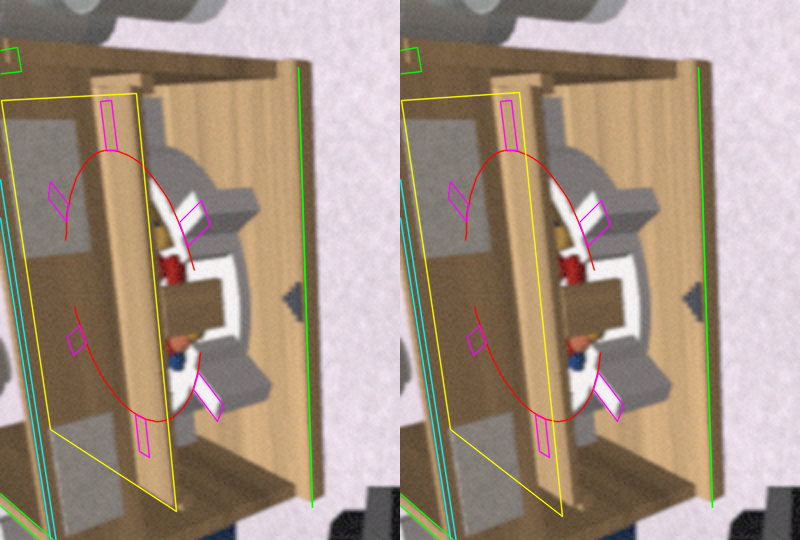

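```bash
python3 - <<'E'
from plan import *
a=cv2.imread('pics/scene0.png',0);b=cv2.imread('pics/s13.png',0)
for n,(x,y,X,Y) in dict(gift=(275,180,330,200),jar_tin=(270,262,338,300),scoop=(150,215,180,268),tag=(405,235,440,268),bowl=(380,185,415,215)).items():
    print(n,np.abs(a[y:Y,x:X].astype(int)-b[y:Y,x:X]).mean().round(1))
print(manip.hand_in())
E
```

```text
gift 3.8
jar_tin 2.0
scoop 30.3
tag 2.6
bowl 2.9
the job is handed in; nothing more can be done
None
```

View pics/s13.png

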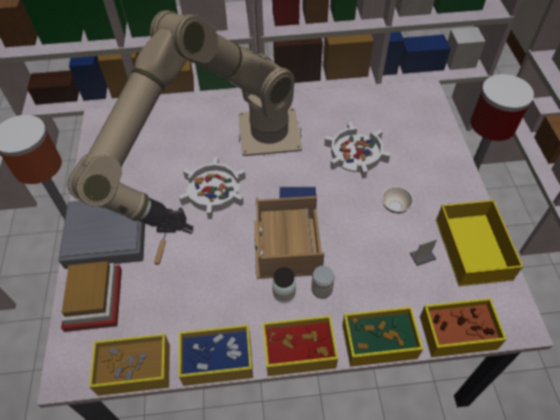

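View pics/t13f.png

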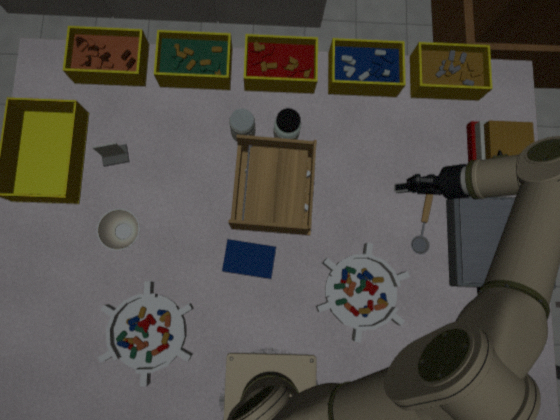

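I turned the tray about 67° by its lugs until one gap faced the arrow mark, then pushed the lid down until it was fully shut. The job is handed in, at about 17 s on the robot's clock. The hand-in gave no verdict.

- **Tray:** the wrist view put the gap within about 1° of square before I closed the lid. Partway through the turn the finger slipped onto the end of a lug and pressed outward with up to about 30 N. I backed off and pushed the lug from its side instead.
- **Lid:** it stopped hard with the fingertip at 78 mm, the height of the closed lid's top. Had the tab landed on the rim, it would have stopped about 10 mm higher. I pressed to about 48 N through the fingertip. The wrist picture afterwards matches a fully shut lid, with the tab centred in the gap.
- **Other goods:** the gift box, jar, tin, price tag and bowl are unchanged in the scene view. My automatic comparison flagged the scoop, but that was the arm covering it; the top view shows it in its place.
- **At hand-in:** the gripper was holding clear of everything.

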